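Slide the spare tamper base along the rail into its corner pocket

TASK

Put the spare brass tamper base away without picking it up: with the fingertips, push it across the black mat until it presses against the long aluminium rail, then, keeping it against the rail, slide it along into the corner pocket until it sits snug against both the rail and the pocket's end wall. It must stay flat on the mat all the way; let go of it and leave the dishes, the shaker and the pitcher where they stand.

Things in the scene. Friction and masses are not known exactly. Their poses are not given: they have to be found in the camera images.
- mat: Black silicone tamping mat fixed to the steel prep surface, 170 mm (its x) by 240 mm (its y), 8 mm thick, flat, turned about the vertical by up to 0.5 rad. Origin: centre of its underside, on the prep surface (z = 0); z up. The rail runs along its +x edge, the corner pocket is at the rail's +y end; the rest is flat and open.
- rail: Straight aluminium rail fixed on the mat along its whole +x edge, 12 mm wide, 240 mm long, standing 14 mm above the mat's top (22 mm above the prep surface). Its origin and axes are those of the mat; its inner face, towards -x, lies at mat x = +73 mm, from mat y = -120 to +120 mm. Smooth: brass slides on it with a friction coefficient near 0.3, while fingertips grip the brass: press hard into the rail and it jams, push mainly along.
- seat (a point): Centre of the disc's underside when the disc is snug in the corner pocket: at mat x = +44 mm, y = +79 mm, z = +8 mm (the mat's top); axes as the mat's.
- pocket: Aluminium walls of the corner pocket, fixed, 14 mm above the mat's top; origin and axes are the mat's. End wall across the mat's +y edge: inner face at mat y = +108 mm, from mat x = -1 mm to the rail. Guide wall parallel to the rail: mat x = -1 to +9 mm, from the end wall back to y = +75 mm, nose rounded. So the pocket is 64 mm wide and 33 mm deep, open towards -y and above.
- disc: Spare tamper base: solid brass disc, 58 mm in diameter, 12 mm thick, about 0.26 kg (varies), a coppery ring and small dark socket on its flat top. Loose, flat on the mat, its top 20 mm above the prep surface. Origin: centre of its underside; z up; yaw does not matter. At the start its edge is 44 to 84 mm from the rail and it is 115 to 160 mm short of the seat along it. It slides with a few N and stays where it is left.
- dishes: Bystander: three interlocked stacking white ceramic dishes, 106 mm in diameter, 68 mm high in all, loose, on the prep surface beyond the rail (about 200 mm from the mat's centre along mat +x). Origin: centre of the underside; z up.
- shaker: Bystander: aluminium cocoa shaker with flip-top lid, 68 mm in diameter, 97 mm high, loose, on the prep surface about 280 mm from the mat's centre along mat +y or -y. Origin: centre of the underside; z up.
- pitcher: Bystander: steel milk pitcher, 86 mm in diameter, 100 mm high, with a handle reaching 72 mm from its axis along its own +x, loose, on the prep surface about 280 mm from the mat's centre, at the end opposite the shaker. Origin: centre of the underside; z up.
There are look-alikes about, which are no part of the job. There is more than one size of the disc; the job needs the middle-sized.

How it is judged:
On the way, in this order (a step that is already met when the one before it is completed fails the run):
1. the disc is pressed against the rail, short of the pocket (contact force between disc and rail above 0.3 N and x of disc in the frame of seat above -0.003 m and y of disc in the frame of seat below -0.05 m), for 0.1 s.
2. the disc comes along the rail to the pocket's mouth, still against the rail (x of disc in the frame of seat above -0.004 m and y of disc in the frame of seat between -0.045 and -0.004 m), for 0.05 s.
At the end, for the whole second after the job is handed in: The disc lies flat and at rest in the corner pocket, within 3 mm of touching both the rail and the end wall; dishes, shaker and pitcher upright within 15 mm of where they stood (x of disc in the frame of seat between -0.003 and 0.003 m and y of disc in the frame of seat between -0.003 and 0.003 m and z of disc in the frame of seat below 0.003 m and angle between disc's own z axis and vertical below 0.06 rad and linear speed of disc below 0.01 m/s and not (distance of any of dishes, shaker, pitcher from where it was at the start of the episode above 0.015 m or angle between any of dishes, shaker, pitcher's own z axis and vertical above 0.2 rad)).
It fails at once if the disc is lifted or tipped off the mat (z of disc in the frame of seat above 0.006 m or angle between disc's own z axis and vertical above 0.25 rad).
It fails at once if the disc is moved along towards the pocket away from the rail (more than 8 mm off it within the last 70 mm before the seat) (y of disc in the frame of seat above -0.07 m and x of disc in the frame of seat below -0.008 m).
It fails at once if dishes, shaker or pitcher are shifted by more than 15 mm or tipped (distance of any of dishes, shaker, pitcher from where it was at the start of the episode above 0.015 m or angle between any of dishes, shaker, pitcher's own z axis and vertical above 0.2 rad).
It also fails if it takes over 48 s, if anything falls off the work surface, if the arm or the gripper's body presses on something with over 40 N, if the wrist force passes 120 N, or if a joint passes its speed limit or range.

ROBOT

A 6-joint arm with a two-finger parallel gripper is mounted at the origin on the work surface. World frame = base frame: x ahead of the robot, y to its left, z up, the work surface at z = 0. Lengths are in m, angles in rad, forces in N, time in s.
With the tool pointing down it reaches from about 0.35 to 0.775 m from the base axis. Payload 5.5 kg.
Tool frame: the origin (TCP) lies at the very end of the fingers, on their centre line; the grasp point (between the pads) lies env.pinch_z behind it (env.pinch_z is the distance from the TCP to the grasp point, in m); z points along the fingers, y is the line along which they close (so a half turn about z gives the same grasp; the last joint's range is limited). The gripper opens to 85 mm and grips with 20 to 120 N. Pads are 22 mm wide; open, the fingers measure 114 mm over their backs; the gripper's body (76 mm by 85 mm) begins 54 mm behind the grasp point. The pads swing forward as they close: fully open they stand 13 mm farther back than shut.
Start: joints at [-1.436, 0.313, 0.046, 1.304, 0, 1.431], TCP at [0.156, -0.553, 0.231] pointing down, gripper open.
Joint ranges: [-2.76, 2.76], [-0.86, 1.69], [-1.03, 1.26], [-2.2, 2.34], [-1.47, 1.5], [-3.14, 3.14]. Speed limits (rad/s): [2.57, 2.57, 3.14, 3.14, 3.14, 3.14].

INTERFACE

Orientations are given as a unit quaternion [w, x, y, z].
In Python, from workcell import env, eyes gives the robot as it stands.
- The arm moves only by the shell command python3 -m jog 'ROWS' [FORCE]. ROWS is JSON, one flat list of numbers, 7 for each row, row after row: the shift along the world's x, y, z as a fraction of full scale, then the turn, a rotation vector about the world's x, y, z as a fraction of full scale, then the opening, from -1 (shut) to 1 (fully open), so that 0 is half open. A call has 1 to 12 rows; each row is the pose to reach, as a shift and turn from the pose commanded when the call began, turning the shorter way round; what a row does not reach only later rows make up. Full scale, the value 1, is 20 cm for a shift and pi rad for a turn. A row lasts 1/12 s, in which the tool goes at most 41.7 mm and 7.16 degrees, less where a joint would pass 70% of its speed; a pose out of reach is approached as far as the arm can. A call with a number of a shift or a turn outside -1 to 1 is refused whole. A call with a gripper value outside its range is refused whole. The fingers move at their own pace and stop on an object; FORCE is the grip in N (left out, the last holds). Time passes only in rows, so rows that repeat a pose let the fingers close. It gives the time, the measured TCP pose, the force, the opening and the grip force at its end, in the units of the state.
- env.get_state(): the state, without advancing time (a new reading comes with each control period).
- eyes.read_camera(name): name is "side" or "top"; returns (picture, depth): 400x640x3 uint8, red, green, blue; 400x640 float32, m along the optical axis (not along the pixel's ray), 0 where there is no reading.
- eyes.calibration(name): a dict with "fx", "fy", "cx", "cy" (pixels), "R" (3x3) and "t" (3): a world point X has camera coordinates R X + t. Camera axes: x right, y down, z forward; pixel columns grow to the right and rows downward; lengths in m; the calibration is good to about 2 mm. A picture is of the moment at which its call begins. calibration takes no time and is no camera call.
- env.hand_in(): hands the job in; it is judged then, once.
The state is a dict: "clock": time; "joint_pos": joint angles; "qvel": joint speeds; "tau": joint torques, N m; "tcp_pos": TCP position; "orientation": TCP orientation; "wrist_force": force on the tool from outside, world axes, zero at the start; "ft_torque": the same for the moment, N m; "finger_gap": finger opening in m; "grip_force": force on a finger pad.
Only numpy, scipy, OpenCV 4.12 (cv2) and the standard library are available. Lean on these libraries where they do the work, as an engineer would, in place of code of your own. Each camera call takes 0.05 s, during which the arm holds its last target. There are 200 camera calls.

## Working session

There is one attempt and no reset: what is moved stays moved. The work goes in short steps, Python scripts to look and compute and a shell command to move; the robot and the scene stay as the last step left them, time stands still between calls to the robot, and variables do not carry over. Pictures are saved under pics/ and viewed, at most 10 in all, crops included, and the job is handed in when it is done.

```bash
ls; mkdir -p pics; python3 - <<'E'
from workcell import env, eyes
import cv2,numpy as np
for n in("top","side"):
    p,d=eyes.read_camera(n); np.savez(f"{n}0.npz",p=p,d=d); cv2.imwrite(f"pics/{n}0.png",p[:,:,::-1])
    c=eyes.calibration(n); print(n,{k:np.round(v,3).tolist() for k,v in c.items()})
print(env.get_state(),env.pinch_z)
E
```

```text
pics
top {'fx': 511.014, 'fy': 511.014, 'cx': 320.068, 'cy': 197.937, 'R': [[0.008, -1.0, 0.002], [-0.988, -0.008, -0.157], [0.157, -0.001, -0.988]], 't': [0.061, 0.625, 1.373]}
side {'fx': 409.054, 'fy': 409.054, 'cx': 315.789, 'cy': 200.605, 'R': [[0.991, -0.13, -0.021], [-0.082, -0.482, -0.872], [0.104, 0.866, -0.489]], 't': [-0.626, 0.108, 0.834]}
{'clock': 0.1, 'joint_pos': array([-1.43557332e+00,  3.13932186e-01,  4.51319671e-02,  1.30358821e+00,
       -2.86895934e-05,  1.43121542e+00]), 'qvel': array([-0.00127266, -0.0012376 ,  0.00400148,  0.00044146, -0.00035712,
        0.00144219]), 'tau': array([ 1.59560343e-03, -4.81724739e+01,  2.99245352e+01,  1.27431244e-02,
       -2.32005650e-04, -1.76443478e-05]), 'tcp_pos': array([ 0.15596512, -0.55299503,  0.23051022]), 'orientation': array([-7.96080293e-04,  9.90574878e-01,  1.36969988e-01, -1.26102055e-05]), 'wrist_force': array([ 0.5369018 , -0.70454912, -0.22857417]), 'ft_torque': array([-0.01290365, -0.03139341, -0.02975148]), 'grip_force': 0.0, 'finger_gap': 0.08525911943628851} 0.0187
```

View pics/top0.png

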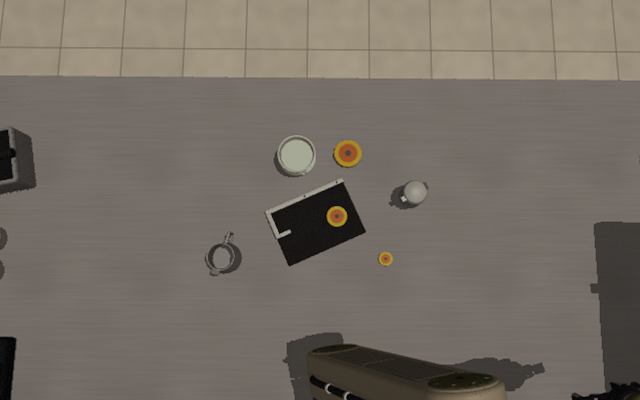

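View pics/side0.png

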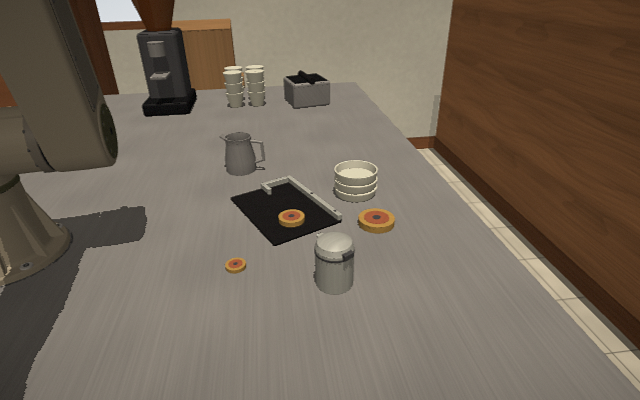

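The top view shows the mat centred near (315,222), with the rail from (268,212) to (343,181) and the pocket at its left end. The middle-sized disc is on the mat at (337,216). The look-alikes are at (348,153), the large one, and (385,258), the small one. In the side view the disc is at (291,218).

```bash
cat > h.py <<'E'
import numpy as np,cv2
from workcell import env,eyes
def cast(n,uv,z):
    c=eyes.calibration(n);R=np.array(c["R"]);t=np.array(c["t"]);uv=np.atleast_2d(uv).astype(float)
    r=np.c_[(uv[:,0]-c["cx"])/c["fx"],(uv[:,1]-c["cy"])/c["fy"],np.ones(len(uv))]@R
    o=-R.T@t
    return (o+r*((z-o[2])/r[:,2])[:,None])[:,:2]
def comp(m,seed):
    l=cv2.connectedComponents(m.astype(np.uint8))[1];
    ys,xs=np.nonzero(l);i=np.argmin((xs-seed[0])**2+(ys-seed[1])**2)
    return l==l[ys[i],xs[i]]
def disc(n,p,seed):
    hsv=cv2.cvtColor(p,cv2.COLOR_RGB2HSV)
    m=comp((hsv[...,1]>130)&(hsv[...,2]>90)&(hsv[...,0]<35),seed)
    c=max(cv2.findContours(m.astype(np.uint8),0,1)[0],key=len)
    # cast hull: top rim
    return m,c[:,0]
E
python3 - <<'E'
from h import *
S={"top":((337,216),(310,240)),"side":((291,218),(265,215))}
for n in S:
    p=np.load(n+"0.npz")["p"]
    m,c=disc(n,p,S[n][0]); w=cast(n,c,.02)
    print(n,"disc",cv2.minEnclosingCircle(w.astype(np.float32)),w.mean(0), cast(n,np.argwhere(m)[:,::-1],.02).mean(0))
    k=comp(p.max(2)<45,S[n][1]); print(k.sum())
    w=cast(n,cv2.convexHull(np.argwhere(k)[:,::-1].astype(np.float32))[:,0],.008).astype(np.float32)
    print(" black rect",cv2.minAreaRect(w)); print(np.round(cv2.boxPoints(cv2.minAreaRect(w)),4).tolist())
x=np.load("top0.npz")["p"]; y=np.load("side0.npz")["p"]
a=cv2.resize(x[165:280,240:390],None,fx=4,fy=4,interpolation=0);b=cv2.resize(y[165:250,220:360],None,fx=4,fy=4,interpolation=0)
cv2.imwrite("pics/a.png",a[:,:,::-1]);cv2.imwrite("pics/b.png",b[:,:,::-1])
E
```

```text
top disc ((0.578127920627594, 0.019334640353918076), 0.029627805575728416) [0.57785693 0.0192914 ] [0.57787392 0.01946182]
4055
 black rect ((0.5576586723327637, 0.07734687626361847), (0.15709984302520752, 0.23688876628875732), 24.402435302734375)
[[0.43720000982284546, 0.15279999375343323], [0.535099983215332, -0.06300000101327896], [0.6780999898910522, 0.0019000000320374966], [0.580299973487854, 0.21770000457763672]]
side disc ((0.5797356367111206, 0.014051303267478943), 0.03718070685863495) [0.57899639 0.01331944] [0.57922722 0.01266258]
3240
 black rect ((0.562332272529602, 0.07390616089105606), (0.16699694097042084, 0.24394893646240234), 24.67799186706543)
[[0.43549999594688416, 0.14990000426769257], [0.5374000072479248, -0.07180000096559525], [0.6891000270843506, -0.002099999925121665], [0.5873000025749207, 0.21960000693798065]]
```

View pics/a.png

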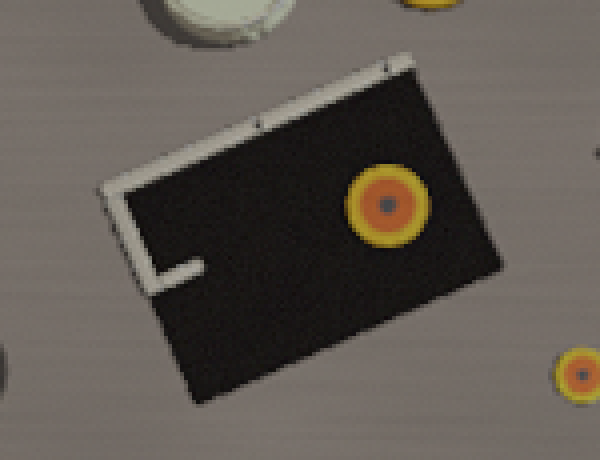

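View pics/b.png

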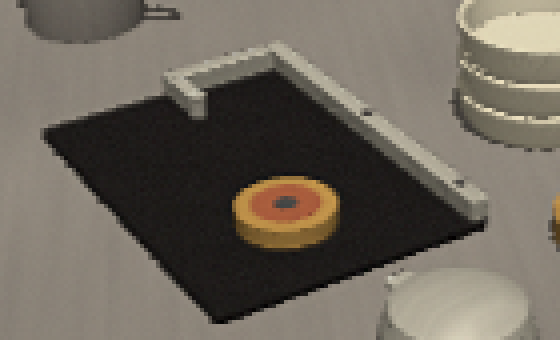

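The crops confirm the layout. Mat yaw is about 0.427 rad, origin about (0.5625, 0.0795), and the disc is at mat (-11, -61) mm. I'll move above the spot behind the disc with the fingers nearly shut, so the two fingertips cradle it.

```bash
python3 -m jog '[0.61,0.91,0,0,0,0,-0.6, 0.61,0.91,0,0,0,0,-0.6, 0.61,0.91,0,0,0,0,-0.6, 0.61,0.91,0,0,0,0,-0.6, 0.61,0.91,0,0,0,0,-0.6, 0.61,0.91,0,0,0,0,-0.6, 0.61,0.91,0,0,0,0,-0.6]' 40; python3 -m jog '[0.61,0.91,0,0,0,0.048,-0.6, 0.61,0.91,0,0,0,0.048,-0.6, 0.61,0.91,0,0,0,0.048,-0.6, 0.61,0.91,0,0,0,0.048,-0.6, 0.61,0.91,0,0,0,0.048,-0.6, 0.61,0.91,0,0,0,0.048,-0.6, 0.61,0.91,0,0,0,0.048,-0.6]'; python3 -m jog '[0.61,0.91,-0.3,0,0,0,-0.6, 0.61,0.91,-0.3,0,0,0,-0.6, 0.61,0.91,-0.3,0,0,0,-0.6, 0.61,0.91,-0.6,0,0,0,-0.6, 0.61,0.91,-0.6,0,0,0,-0.6, 0.61,0.91,-0.6,0,0,0,-0.6, 0.61,0.91,-0.6,0,0,0,-0.6, 0.61,0.91,-0.6,0,0,0,-0.6]'
```

```text
clock: 0.68
tcp_pos: [0.2792, -0.3686, 0.2314]
orientation: [-0.0, 0.99, 0.139, 0.0]
wrist_force: [0.4, -0.8, 0.2]
finger_gap: 0.0167
grip_force: 0.0
clock: 1.27
tcp_pos: [0.4013, -0.1883, 0.2312]
orientation: [0.0, 0.977, 0.213, 0.0]
wrist_force: [-1.2, 0.2, -0.3]
finger_gap: 0.017
grip_force: 0.0
clock: 1.93
tcp_pos: [0.5212, -0.0078, 0.1086]
orientation: [-0.001, 0.977, 0.212, -0.002]
wrist_force: [-0.1, -0.1, 0.3]
finger_gap: 0.017
grip_force: 0.0
```

```bash
python3 -m jog '[0,0,-0.2,0,0,0,-0.6, 0,0,-0.35,0,0,0,-0.6, 0,0,-0.42,0,0,0,-0.6, 0,0,-0.46,0,0,0,-0.6, 0,0,-0.485,0,0,0,-0.6, 0,0,-0.485,0,0,0,-0.6, 0,0,-0.485,0,0,0,-0.6]'; python3 - <<'E'
from h import *
y=eyes.read_camera("side")[0]; x=eyes.read_camera("top")[0]
cv2.imwrite("pics/c.png",np.hstack([cv2.resize(y[150:250,210:350],None,fx=3,fy=3),cv2.resize(x[165:265,260:385],None,fx=3,fy=3)])[:,:,::-1])
E
```

```text
clock: 2.52
tcp_pos: [0.5231, -0.0086, 0.0156]
orientation: [0.001, 0.978, 0.211, 0.001]
wrist_force: [-0.4, 0.4, 0.3]
finger_gap: 0.017
grip_force: 0.0
```

View pics/c.png

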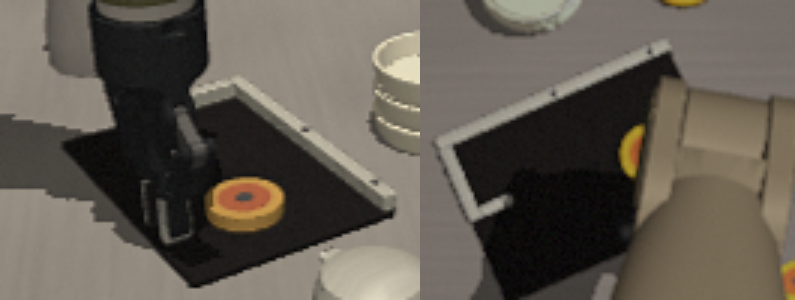

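The side view shows the fingertips on the mat just behind the disc, clear of it, and the disc has not moved. Now I'll push towards the rail.

```bash
python3 -m jog '[0.01,0.02,-0.01,0,0,0,-0.6, 0.035,0.03,-0.01,0,0,0,-0.6, 0.06,0.041,-0.01,0,0,0,-0.6, 0.085,0.052,-0.01,0,0,0,-0.6, 0.11,0.064,-0.01,0,0,0,-0.6, 0.135,0.075,-0.01,0,0,0,-0.6, 0.16,0.087,-0.01,0,0,0,-0.6, 0.185,0.098,-0.01,0,0,0,-0.6, 0.21,0.11,-0.01,0,0,0,-0.6, 0.235,0.121,-0.01,0,0,0,-0.6, 0.267,0.136,-0.01,0,0,0,-0.6, 0.267,0.136,-0.01,0,0,0,-0.6]'; python3 - <<'E'
from h import *
x=eyes.read_camera("side")[0]
m,c=disc("side",x,(310,205)); print(m.sum(),cast("side",c,.02).mean(0)); s=env.get_state(); print(s["tcp_pos"],s["wrist_force"])
cv2.imwrite("pics/d.png",cv2.resize(x[150:250,210:360],None,fx=4,fy=4)[:,:,::-1])
E
```

```text
clock: 3.62
tcp_pos: [0.5773, 0.0203, 0.0125]
orientation: [0.0, 0.977, 0.211, 0.001]
wrist_force: [-0.0, -0.5, 0.4]
finger_gap: 0.017
grip_force: 0.0
250 [0.61752322 0.0263533 ]
[0.57671316 0.02010604 0.01234983] [ 0.37664467 -0.6324844  -0.55034294]
```

View pics/d.png

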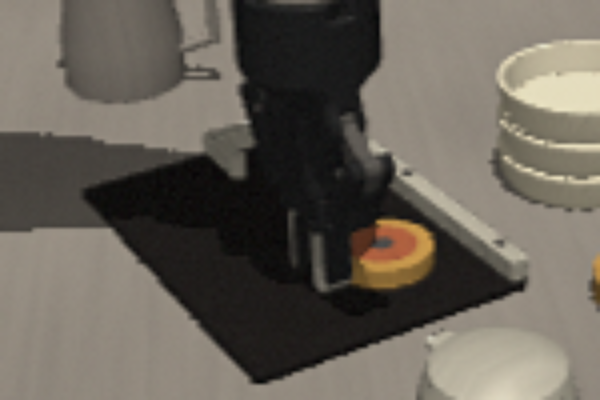

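The disc slides ahead of the fingertips and is flat, a little short of the rail at crop (395,250). I'll continue gently to contact.

```bash
python3 -m jog '[0.02,0.009,0,0,0,0,-0.6, 0.04,0.018,0,0,0,0,-0.6, 0.05,0.0227,0,0,0,0,-0.6, 0.06,0.027,0,0,0,0,-0.6, 0.066,0.03,0,0,0,0,-0.6, 0.073,0.033,0,0,0,0,-0.6, 0.078,0.0355,0,0,0,0,-0.6, 0.082,0.037,0,0,0,0,-0.6, 0.082,0.037,0,0,0,0,-0.6]'
```

```text
clock: 4.42
tcp_pos: [0.592, 0.0272, 0.0123]
orientation: [0.0, 0.977, 0.211, 0.0]
wrist_force: [0.4, -0.1, 0.3]
finger_gap: 0.017
grip_force: 0.3
```

```bash
python3 -m jog '[0.005,0.002,0,0,0,0,-0.6, 0.01,0.0045,0,0,0,0,-0.6, 0.01,0.0045,0,0,0,0,-0.6]'
```

```text
clock: 4.67
tcp_pos: [0.594, 0.0281, 0.0123]
orientation: [0.0, 0.977, 0.211, 0.0]
wrist_force: [-1.3, -0.1, -0.6]
finger_gap: 0.017
grip_force: 0.3
```

```bash
python3 -m jog '[0.005,0.002,0,0,0,0,-0.6, 0.01,0.0045,0,0,0,0,-0.6, 0.01,0.0045,0,0,0,0,-0.6]';  python3 - <<'E'
from h import *
x=eyes.read_camera("side")[0]
m,c=disc("side",x,(310,205)); print(m.sum()); s=env.get_state(); print(s["tcp_pos"],s["wrist_force"])
cv2.imwrite("pics/e.png",cv2.resize(x[150:250,210:360],None,fx=4,fy=4)[:,:,::-1])
E
```

```text
clock: 4.92
tcp_pos: [0.5944, 0.0284, 0.0122]
orientation: [0.0, 0.977, 0.211, -0.001]
wrist_force: [-5.0, -3.4, 2.3]
finger_gap: 0.0169
grip_force: 2.7
231
[0.59445406 0.02836467 0.01216778] [-4.69833091 -3.61822667  2.15557848]
```

View pics/e.png

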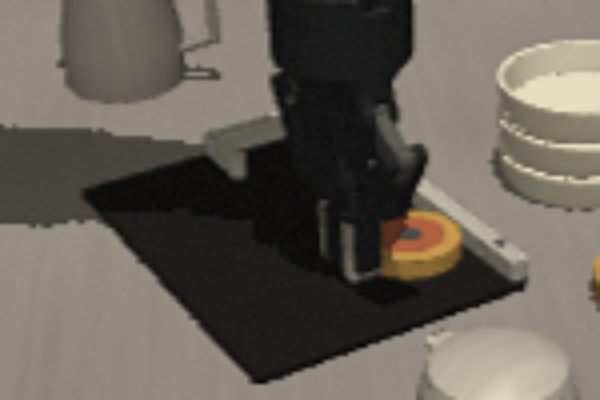

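The wrist reads about 6 N, so the disc is against the rail. I'll dwell briefly, retreat, lift, and then turn 90° to get behind the disc for the slide along the rail.

```bash
python3 -m jog '[0,0,0,0,0,0,-0.6, 0,0,0,0,0,0,-0.6, -0.068,-0.031,0,0,0,0,-0.6, -0.068,-0.031,0,0,0,0,-0.6, -0.068,-0.031,0.25,0,0,0,-0.6, -0.068,-0.031,0.25,0,0,0,-0.6, -0.068,-0.031,0.25,0,0,0.1,-0.6, -0.068,-0.031,0.25,0,0,0.2,-0.6,-0.068,-0.031,0.25,0,0,0.2,-0.6]'; python3 -m jog '[0.34,-0.13,0,0,0,0.3,-0.6, 0.34,-0.13,0,0,0,0.3,-0.6, 0.34,-0.13,0,0,0,0.3,-0.6, 0.34,-0.13,0,0,0,0.3,-0.6, 0.34,-0.13,0,0,0,0.3,-0.6, 0.34,-0.13,0,0,0,0.3,-0.6, 0.34,-0.13,0,0,0,0.3,-0.6, 0.34,-0.13,0,0,0,0.3,-0.6, 0.34,-0.13,0,0,0,0.3,-0.6, 0.34,-0.13,0,0,0,0.3,-0.6, 0.34,-0.13,0,0,0,0.3,-0.6]'; python3 - <<'E'
from h import *
for n,sd in(("side",(312,210)),("top",(325,195))):
    x=eyes.read_camera(n)[0]
    m,c=disc(n,x,sd); w=cast(n,c,.02);print(n,m.sum(),w.mean(0),cv2.minEnclosingCircle(w.astype(np.float32)))
    if n=="side": a=x
    else: b=x
s=env.get_state(); print(s["tcp_pos"],s["orientation"],s["joint_pos"])
cv2.imwrite("pics/f.png",np.hstack([cv2.resize(a[150:250,210:350],None,fx=3,fy=3),cv2.resize(b[165:265,260:385],None,fx=3,fy=3)])[:,:,::-1])
E
```

```text
clock: 5.72
tcp_pos: [0.5839, 0.0229, 0.0636]
orientation: [0.001, 0.92, 0.393, 0.002]
wrist_force: [-0.5, -0.1, -0.9]
finger_gap: 0.0169
grip_force: 0.0
clock: 6.63
tcp_pos: [0.6508, -0.0032, 0.0626]
orientation: [0.0, 0.644, 0.765, 0.0]
wrist_force: [0.3, 0.6, 0.7]
finger_gap: 0.017
grip_force: 0.0
side 223 [0.62832864 0.03495538] ((0.6264024376869202, 0.03533467650413513), 0.03629522770643234)
top 26 [0.63391504 0.06293987] ((0.6332641243934631, 0.060456328094005585), 0.01693003997206688)
[ 0.65051326 -0.00318363  0.06245806] [2.20037033e-04 6.44063552e-01 7.64971925e-01 2.16676639e-04] [-1.28243231e-01  5.47477423e-01 -1.87597366e-02  1.00395462e+00
  1.26422373e-04  1.27135387e+00]
```

View pics/f.png

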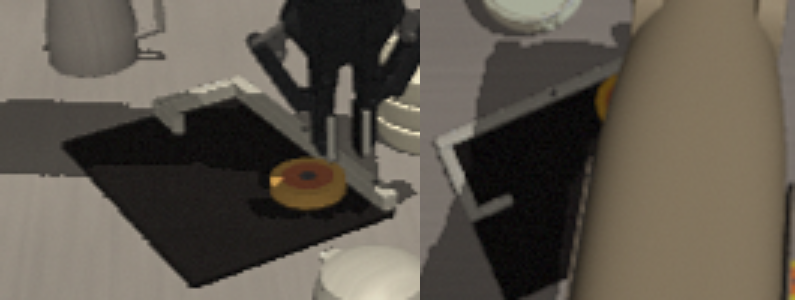

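The side view shows the disc flat against the rail, its socket at crop (307,175), which is side pixel (312,208). The fingers are above its -y side.

```bash
python3 - <<'E'
from h import *
o=np.array([.5625,.0795]);a=.427;M=np.array([[np.cos(a),np.sin(a)],[-np.sin(a),np.cos(a)]])
for uv in((291.5,215.5),(312.4,208.3)):
    w=cast("side",uv,.02)[0];print(w,M@(w-o))
w=cast("top",(337,216.3),.02)[0];print(w,M@(w-o))
print(M@(env.get_state()["tcp_pos"][:2]-o))
# rail inner top edge in first top picture, cast at z=.022 vs. seat
p=np.load("top0.npz")["p"].max(2).astype(int)
for x in range(275,338,6):
    r=[y for y in range(180,225) if p[y,x]<60 ][0]; print(np.round((M@(cast("top",(x,r-.5),.022)[0]-o))*1e3,1),end=" ")
E
```

```text
[0.58056917 0.02118013] [-0.00770593 -0.06056666]
[0.63001578 0.04479115] [ 0.0470793  -0.05955354]
[0.57692292 0.01768192] [-0.01247354 -0.06224071]
[ 0.04586798 -0.11170965]
[71.  92.3] [72.  73.4] [70.3 55.7] [71.3 36.7] [72.2 17.8] [70.6 -0.1] [ 71.5 -19.1] [ 72.5 -38.2] [ 70.8 -56.1] [ 71.8 -75.3] [ 72.8 -94.4]
```

```bash
python3 -m jog '[0,0,0,0,0,0.04,-0.72, 0,0,0,0,0,0.081,-0.72, 0,0,0,0,0,0.081,-0.72, 0,0,-0.1,0,0,0.081,-0.72, 0,0,-0.18,0,0,0.081,-0.72, 0,0,-0.22,0,0,0.081,-0.72, 0,0,-0.24,0,0,0.081,-0.72, 0,0,-0.25,0,0,0.081,-0.72, 0,0,-0.25,0,0,0.081,-0.72]'; python3 - <<'E'
from h import *
o=np.array([.5625,.0795]);a=.427;M=np.array([[np.cos(a),np.sin(a)],[-np.sin(a),np.cos(a)]])
s=env.get_state();print(M@(s["tcp_pos"][:2]-o),M@s["wrist_force"][:2])
x=eyes.read_camera("side")[0]
cv2.imwrite("pics/g.png",cv2.resize(x[150:250,230:370],None,fx=5,fy=5)[:,:,::-1])
E
```

```text
clock: 7.48
tcp_pos: [0.6503, -0.0033, 0.0123]
orientation: [-0.0, 0.542, 0.841, 0.0]
wrist_force: [0.2, -0.2, 0.1]
finger_gap: 0.0123
grip_force: 0.0
[ 0.04564148 -0.11171707] [ 0.14115483 -0.23719237]
```

View pics/g.png

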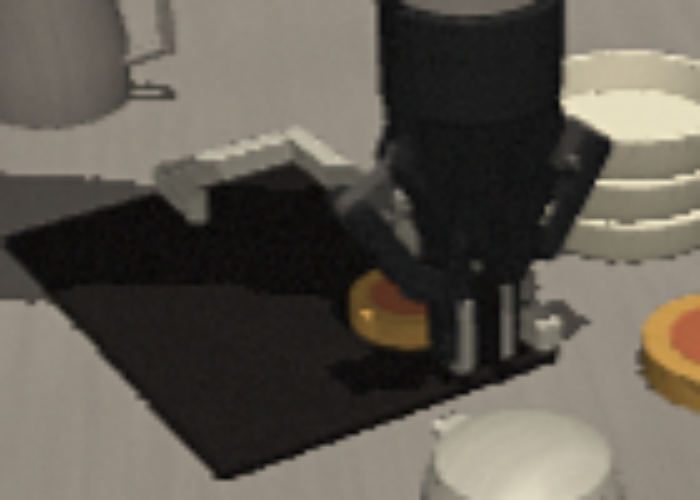

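The fingertips are down behind the disc, between it and the mat's -y edge, touching nothing. Now I'll slide along the rail, checking force after each step.

```bash
cat > st.py <<'E'
from h import *
o=np.array([.5625,.0795]);a=.427;M=np.array([[np.cos(a),np.sin(a)],[-np.sin(a),np.cos(a)]])
s=env.get_state();print("mat tcp",np.round(M@(s["tcp_pos"][:2]-o)*1e3,1),"force",np.round(M@s["wrist_force"][:2],1))
E
python3 -m jog '[-0.01,0.025,0,0,0,0,-0.72, -0.022,0.05,0,0,0,0,-0.72, -0.032,0.075,0,0,0,0,-0.72, -0.042,0.1,0,0,0,0,-0.72, -0.053,0.125,0,0,0,0,-0.72, -0.064,0.15,0,0,0,0,-0.72, -0.075,0.175,0,0,0,0,-0.72, -0.086,0.2,0,0,0,0,-0.72, -0.096,0.22,0,0,0,0,-0.72, -0.101,0.23,0,0,0,0,-0.72]'; python3 st.py
```

```text
clock: 8.37
tcp_pos: [0.6297, 0.0435, 0.0124]
orientation: [-0.0, 0.541, 0.841, 0.0]
wrist_force: [1.4, -1.6, 1.6]
finger_gap: 0.0118
grip_force: 1.1
mat tcp [ 46.3 -60.6] force [ 0.6 -2. ]
```

```bash
python3 - <<'E'
from h import *
x=eyes.read_camera("side")[0]
cv2.imwrite("pics/i.png",cv2.resize(x[160:230,250:350],None,fx=8,fy=8,interpolation=2)[:,:,::-1])
E
```

```text
(no output)
```

View pics/i.png

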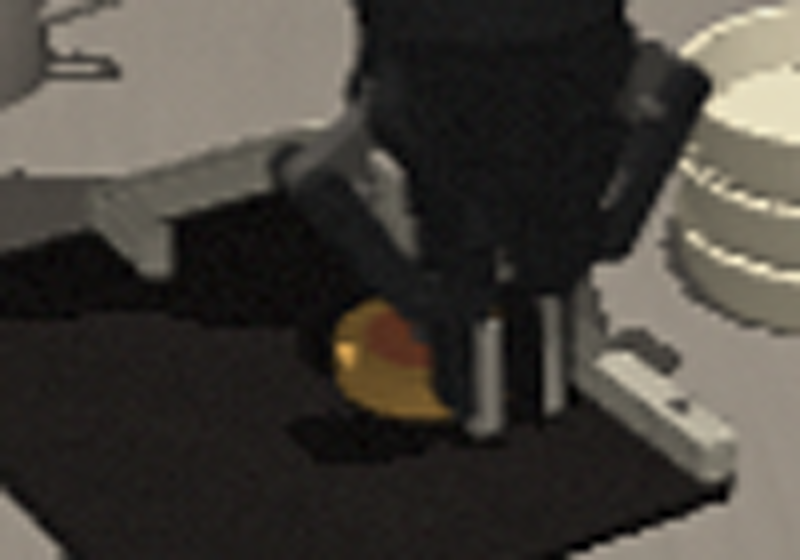

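The disc (left edge at about px (292,204)) is flat, and the right finger stays off the rail. I'll press 2 mm towards the rail to confirm contact.

```bash
python3 -m jog '[0.0045,0.002,0,0,0,0,-0.72, 0.009,0.004,0,0,0,0,-0.72, 0.009,0.004,0,0,0,0,-0.72]' | grep -A0 wrist; python3 st.py; python3 - <<'E'
from h import *
from st import M,o
x=eyes.read_camera("side")[0]
m,c=disc("side",x,(297,203)); u=c[:,0].min(); v=c[c[:,0]==u][:,1].mean(); print(u,v)
for q in((u,v),(300,211.5)): print(M@(cast("side",q,.014)[0]-o))
E
```

```text
wrist_force: [-0.1, 0.1, -0.1]
mat tcp [ 48.2 -61.1] force [-0.   0.1]
mat tcp [ 48.2 -61.1] force [-0.   0.1]
292 203.5
[ 0.02417915 -0.00484117]
[ 0.02140215 -0.04724248]
```

```bash
python3 -m jog '[-0.008,0.018,0,0,0,0,-0.72, -0.016,0.036,0,0,0,0,-0.72, -0.025,0.055,0,0,0,0,-0.72, -0.033,0.073,0,0,0,0,-0.72, -0.041,0.091,0,0,0,0,-0.72]' | grep -A0 wrist; python3 - <<'E'
from h import *
from st import M,o
x=eyes.read_camera("side")[0]
m,c=disc("side",x,(290,200)); u=c[:,0].min(); v=c[c[:,0]==u][:,1].mean(); print(u,v)
for q in((u,v),(300,211.5)): print(M@(cast("side",q,.014)[0]-o))
cv2.imwrite("pics/j.png",cv2.resize(x[160:230,250:350],None,fx=8,fy=8,interpolation=2)[:,:,::-1])
E
```

```text
wrist_force: [0.6, -1.3, -1.3]
mat tcp [ 48.  -40.9] force [ 0.  -1.4]
288 200.5
[0.02328973 0.013183  ]
[ 0.02140215 -0.04724248]
```

```bash
python3 -m jog '[-0.004,0.01,0,0,0,0,-0.72, -0.008,0.024,0,0,0,0,-0.72, -0.01,0.04,0,0,0,0,-0.72]' | grep -A0 wrist; python3 st.py;  python3 - <<'E'
from h import *
x=eyes.read_camera("side")[0]
cv2.imwrite("pics/k.png",cv2.resize(x[160:230,250:350],None,fx=8,fy=8,interpolation=2)[:,:,::-1])
E
```

```text
wrist_force: [-0.3, -1.4, -0.5]
mat tcp [ 49.7 -33.2] force [-0.8 -1.1]
```

View pics/k.png

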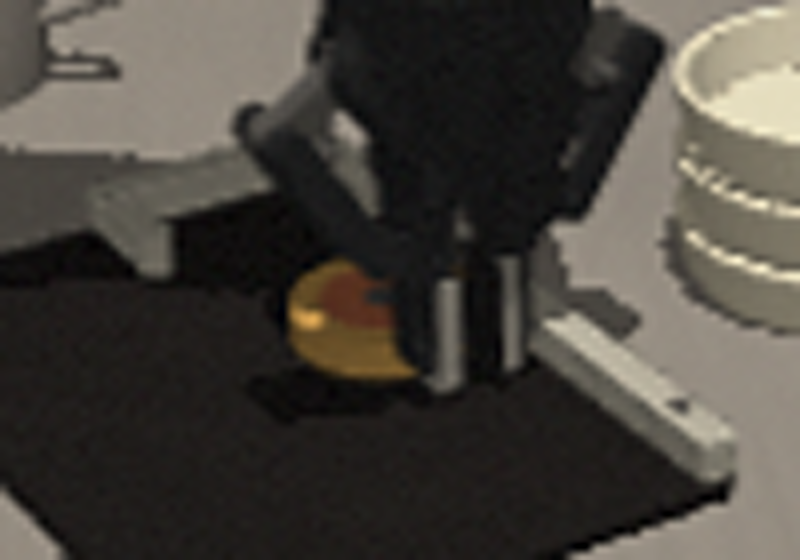

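I count 11 viewed pictures, one more than the 10 allowed, so I'll work from numbers only from here. This view shows the disc flat, with its socket at about px (297,196.6).

```bash
python3 - <<'E'
from h import *
from st import M,o
for uv in((297.2,196.6),(312.4,208.3)): print(M@(cast("side",uv,.02)[0]-o))
x=eyes.read_camera("side")[0]
m,c=disc("side",x,(290,198)); u=c[:,0].min(); v=c[c[:,0]==u][:,1].mean(); print(u,v,M@(cast("side",(u,v),.014)[0]-o))
print("\n".join(" ".join("%3d"%t for t in r) for r in x[192:202,290:304].max(2)))
E
```

```text
mat tcp [ 49.9 -32.6] force [-0.8 -0.4]
[0.04588492 0.0080219 ]
[ 0.0470793  -0.05955354]
286 198.5 [0.02401682 0.02457056]
 36  48  90  72  35  25  30  25  28  27  28  28  26  28
 99  97 100  95  68  33  25  27  27  29  26  22  26  22
 98  97  88  90  88  67  30  16  20  23  22  28  27  28
 91  89  88  88  87  89  76  59  51  27  20  24  23  22
 85  88  86  88  86  60  40  41  35  28  22  27  23  18
 83  84  87  87  86  69  43  38  31  20  20  23  21  18
125  82  86  87  88  89  86  88  64  32  18  24  23  18
134  85  84  87  86  87  87  90  65  32  18  25  22  19
 97  96  97  95  92  88  91  92  67  32  20  22  27  20
100  98  96  96  94  97  96 101  86  43  11  27  25  34
```

```bash
python3 -m jog '[0.006,-0.014,0,0,0,0,-0.72, -0.005,-0.019,0,0,0,0,-0.72, -0.005,-0.019,0,0,0,0,-0.72, -0.011,-0.005,0,0,0,0,-0.72, -0.018,0.012,0,0,0,0,-0.72, -0.026,0.031,0,0,0,0,-0.72, -0.034,0.05,0,0,0,0,-0.72, -0.042,0.07,0,0,0,0,-0.72, -0.05,0.089,0,0,0,0,-0.72, -0.058,0.108,0,0,0,0,-0.72, -0.066,0.128,0,0,0,0,-0.72, -0.074,0.147,0,0,0,0,-0.72]' | grep wrist; python3 - <<'E'
from h import *
from st import M,o
x=eyes.read_camera("side")[0]
m,c=disc("side",x,(283,192)); u=c[:,0].min(); v=c[c[:,0]==u][:,1].mean(); print(m.sum(),u,v,M@(cast("side",(u,v),.014)[0]-o))
E
```

```text
wrist_force: [0.9, -1.9, -0.3]
mat tcp [48.6  0. ] force [ 0.1 -2.1]
82 280 194.0 [0.02263904 0.0530381 ]
```

```bash
python3 -m jog '[-0.007,0.016,0,0,0,0,-0.72, -0.014,0.032,0,0,0,0,-0.72, -0.02,0.047,0,0,0,0,-0.72, -0.027,0.062,0,0,0,0,-0.72, -0.034,0.078,0,0,0,0,-0.72, -0.041,0.093,0,0,0,0,-0.72, -0.048,0.109,0,0,0,0,-0.72, -0.054,0.125,0,0,0,0,-0.72, -0.061,0.14,0,0,0,0,-0.72, -0.068,0.156,0,0,0,0,-0.72]' | grep wrist; python3 - <<'E'
from h import *
from st import M,o
x=eyes.read_camera("side")[0]
m,c=disc("side",x,(277,187)); u=c[:,0].min(); v=c[c[:,0]==u][:,1].mean(); print(m.sum(),u,v,M@(cast("side",(u,v),.014)[0]-o))
E
```

```text
wrist_force: [-0.5, -1.3, 0.2]
mat tcp [49.  33.9] force [-1.  -0.9]
87 273 187.5 [0.02405344 0.09394027]
```

Contact holds. Now I'll creep onto the end wall.

```bash
for i in 1; do python3 -m jog '[-0.003,0.008,0,0,0,0,-0.72, -0.006,0.015,0,0,0,0,-0.72, -0.009,0.021,0,0,0,0,-0.72, -0.012,0.027,0,0,0,0,-0.72, -0.012,0.027,0,0,0,0,-0.72]' | grep wrist; python3 st.py; done
```

```text
wrist_force: [0.9, -0.6, 0.2]
mat tcp [49.1 39.7] force [ 0.6 -0.9]
```

```bash
python3 -m jog '[-0.002,0.005,0,0,0,0,-0.72, -0.004,0.009,0,0,0,0,-0.72, -0.004,0.009,0,0,0,0,-0.72]' | grep wrist; python3 st.py
```

```text
wrist_force: [1.0, -3.8, -0.3]
mat tcp [49.1 40.3] force [-0.6 -3.9]
```

```bash
python3 -m jog '[-0.002,0.005,0,0,0,0,-0.72, -0.004,0.009,0,0,0,0,-0.72, -0.004,0.009,0,0,0,0,-0.72]' | grep wrist; python3 st.py
```

```text
wrist_force: [3.2, -9.1, 0.1]
mat tcp [49.2 40.6] force [-0.9 -9.6]
```

The end wall is reached: TCP mat y has stopped at about 40 mm, with 9.6 N. I'll retreat and check from above.

```bash
python3 -m jog '[0.01,-0.02,0,0,0,0,-0.72, 0.041,-0.091,0,0,0,0,-0.72, 0.041,-0.091,0,0,0,0,-0.72, 0.041,-0.091,0.2,0,0,0,-0.72, 0.041,-0.091,0.5,0,0,0,-0.72, 0.041,-0.091,0.7,0,0,0,-0.72,0.041,-0.5,0.7,0,0,0,-0.72, -0.2,-1,0.7,0,0,0,-0.72, -0.2,-1,0.7,0,0,0,-0.72, -0.2,-1,0.7,0,0,0,-0.72, -0.2,-1,0.7,0,0,0,-0.72]' | tail -5; python3 - <<'E'
from h import *
from st import M,o
for n,sd in (("top",(285,219)),("side",(280,188))):
    x=eyes.read_camera(n)[0]; np.savez(n+"9.npz",p=x)
    m,c=disc(n,x,sd); w=cast(n,c,.02).astype(np.float32); q,r=cv2.minEnclosingCircle(w)
    print(n,m.sum(),r,np.argwhere(m)[:,::-1].mean(0),M@(np.array(q)-o)*1e3,M@(w.mean(0)-o)*1e3)
    if n=="side":
        h=cv2.cvtColor(x,cv2.COLOR_RGB2HSV); print("\n".join(" ".join("%3d"%t for t in r) for r in x[182:192,274:290,0]))
E
```

```text
tcp_pos: [0.548, -0.0637, 0.1527]
orientation: [0.0, 0.542, 0.84, -0.0]
wrist_force: [-0.3, -0.1, -1.0]
finger_gap: 0.0116
grip_force: 0.0
mat tcp [ -72.5 -124.3] force [-0.3  0.1]
top 327 0.029802747070789337 [283.39449541 218.29357798] [44.20056569 78.19048274] [44.28778114 78.09849454]
side 254 0.0375838577747345 [283.2992126  187.40551181] [40.69669059 70.59175921] [41.30704154 70.38991618]
116 146 185 198 198 195 191 185 183 178 180 179 182 184 187 195
190 200 202 194 185 182 180 180 183 185 182 182 180 180 180 180
197 198 184 178 180 181 182 149 118  96 105 126 169 184 180 178
203 199 181 179 181 181 183 116  74  73  73  91 161 180 181 179
202 192 179 176 180 180 183 160 126 123 115 160 177 179 180 179
202 200 191 178 177 180 181 180 176 179 175 176 176 175 177 188
198 203 200 180 189 188 170 172 179 178 179 182 187 176 197 206
131 185 204 204 206 204 202 201 201 202 203 203 203 204 204 195
114 113 115 146 162 189 197 199 201 200 195 184 170 163 130 131
117 105 116 128 129 135 138 140 124 140 145 144 142 142 136 133
```

```bash
python3 - <<'E'
from h import *
from st import M,o
p=np.load("top9.npz")["p"]; c=eyes.calibration("top");R=np.array(c["R"]);t=np.array(c["t"])
def pr(mx,my,z=.02):
    w=M.T@np.array([mx,my])+o; X=R@np.array([*w,z])+t; return np.float32([[X[0]/X[2]*c["fx"]+c["cx"]],[X[1]/X[2]*c["fy"]+c["cy"]]])
for f in (lambda s:pr(.0442+s,.0782),lambda s:pr(.0442,.0782+s),lambda s:pr(.0442-s,.0782)):
    for s in np.arange(.018,.044,.002):
        q=f(s); v=cv2.remap(p,q[0:1],q[1:2],cv2.INTER_LINEAR)[0,0]; print(int(s*1000),v.tolist(),end=" ")
    print()
E
```

```text
mat tcp [ -72.4 -124.8] force [0.  0.5]
18 [156, 94, 42] 19 [162, 112, 39] 21 [169, 131, 37] 23 [172, 138, 37] 25 [166, 134, 40] 27 [148, 125, 70] 29 [146, 134, 111] 31 [155, 150, 143] 33 [160, 155, 145] 35 [160, 154, 143] 37 [158, 152, 140] 39 [144, 138, 127] 41 [129, 123, 114] 
18 [157, 92, 42] 19 [163, 113, 41] 21 [169, 129, 38] 23 [172, 136, 35] 25 [171, 139, 37] 27 [162, 141, 88] 29 [158, 149, 129] 31 [161, 158, 148] 33 [157, 154, 142] 35 [155, 151, 139] 37 [156, 152, 142] 39 [132, 128, 121] 41 [106, 102, 97] 
18 [155, 87, 40] 19 [162, 113, 40] 21 [169, 132, 41] 23 [173, 141, 44] 25 [163, 131, 38] 27 [138, 108, 30] 29 [88, 66, 23] 31 [62, 52, 35] 33 [70, 69, 66] 35 [129, 125, 115] 37 [156, 152, 141] 39 [168, 164, 152] 41 [153, 149, 139]
```

There is no dark gap at the rail or the end wall, and the expected gap of about 6 mm is on the guide side. The disc is snug, so I'll hand in.

```bash
python3 -c "
from workcell import env
print(env.hand_in())"
```

```text
the job is handed in; nothing more can be done
None
```

The job is handed in, result not reported back: by the last overhead image and contact forces the disc is snug against rail and end wall, but I never re-measured the dishes, shaker and pitcher, and I viewed 11 pictures, one over the limit of 10.

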